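# Make up one drive kit in the compartment tray

## Robot

A 7-joint arm with a two-finger parallel gripper is mounted at the origin on a cart in front of the work surface, level with it; the furniture and walls round the work are solid. World frame = base frame: x ahead of the robot, y to its left, z up, the work surface at z = 0. Lengths are in m, angles in rad, forces in N, time in s.
With the tool pointing down it reaches from about 0.425 to 0.95 m from the base axis. Payload 4.7 kg.
Tool frame: the origin (TCP) lies on the centre line of the jaws, within the pads' length; the fingertips stand 8 mm ahead of it and the grasp point (between the pads) lies 11 mm behind it; z points along the fingers, y is the line along which they close (so a half turn about z gives the same grasp; the last joint's range is limited). The gripper opens to 85 mm and grips with 20 to 120 N. Pads are 22 mm wide; open, the fingers measure 114 mm over their backs; the gripper's body (76 mm by 85 mm) begins 54 mm behind the grasp point. The pads swing forward as they close: fully open they stand 13 mm farther back than shut.
Start: joints at [1.189, 0.469, -0.049, 1.532, 0.024, 1.141, -0.082], TCP at [0.233, -0.633, 0.239] pointing down, gripper open.
Joint ranges: [-2.59, 2.59], [-0.33, 1.99], [-1.39, 1.29], [0.1, 2.45], [-1.04, 4.18], [0.21, 1.99], [-2.66, 2.66]. Speed limits (rad/s): [2.57, 2.57, 3.14, 3.14, 3.14, 3.14, 3.14].

## Interface

Orientations are given as a 3x3 rotation matrix whose columns are the frame's x, y, z axes.
In Python, from rig import arm, cams, eoat, finish_job gives the robot as it stands (arm), with the cameras (cams), the job as plain functions and the gripper (eoat). Calls block until the motion is done:
- arm.movep(position, orientation): joint-space move of the TCP to a pose.
- arm.move_l(position, attitude=None, feed=0.15, until_force=None): straight line of the TCP; attitude=None keeps the orientation; feed is the mean speed in m/s. With until_force (N) it stops when the force on the tool has changed by that much, and returns True; else False.
- arm.move_joints(angles): joint-space move.
- eoat.command_gripper(opening, newtons=None): finger opening in m; newtons is the grip in N (None keeps the last); returns when the fingers have stopped.
- arm.sleep(seconds).
- arm.inverse_kinematics(position, orientation): joint angles nearest the present ones, or None.
- arm.sense(): the state.
- cams.camera(name): name is "scene" or "top"; returns the picture (384x512x3 uint8, red, green, blue); there is no depth.
- cams.camera_params(name): a dict with "K" (3x3 intrinsics, pixels), "position" and "rotation" of the camera in the world. Camera axes: x right, y down, z forward; pixel columns grow to the right and rows downward; lengths in m; the calibration is good to about 2 mm. A picture is of the moment at which its call begins. camera_params takes no time and is no camera call.
A pose or a line that the arm cannot do raises arm.Unreachable and nothing moves.
- finish_job(): hands the job in; it is judged then, once.
The state is a dict: "time_s": time; "joint_pos": joint angles; "qd": joint speeds; "joint_efforts": joint torques, N m; "position": TCP position; "tcp_rot": TCP orientation; "wrist_force": force on the tool from outside, world axes, zero at the start; "ft_torque": the same for the moment, N m; "finger_gap": finger opening in m; "gripper_force": force on a finger pad.
Only numpy, scipy, OpenCV 4.12 (cv2) and the standard library are available. Lean on these libraries where they do the work, as an engineer would, in place of code of your own. Each camera call takes 0.05 s, during which the arm holds its last target. There are 200 camera calls.

## Task

Make up one drive kit in the cream compartment tray: stand the motor on the red pad, lay the orange gear on the blue pad, the smaller ball bearing on the green pad and the shorter aluminium profile on the yellow pad, each the same way up as you found it and well centred on its pad. The longer profile and the larger bearing do not belong in the kit: leave them lying where they are.

Things in the scene. Friction and masses are not known exactly. Their poses are not given: they have to be found in the camera images.
- pad_red: red pad, 50 x 50 x 3 mm, fixed on the floor of one compartment of the fixed cream tray (319 x 209 mm, rim 55 mm high, partitions 44 mm). From the pad's centre its walls stand at least 44 mm off along x, 47 mm along y. Origin: centre of its underside, 3 mm above the worktop; its top is 3 mm higher. x: along the tray's long side (roughly the robot's left-right), y: short side, z up
- pad_blue: blue pad, 50 x 50 x 3 mm, fixed on the floor of one compartment of the fixed cream tray (319 x 209 mm, rim 55 mm high, partitions 44 mm). From the pad's centre its walls stand at least 44 mm off along x, 47 mm along y. Origin: centre of its underside, 3 mm above the worktop; its top is 3 mm higher. x: along the tray's long side (roughly the robot's left-right), y: short side, z up
- pad_green: green pad, 50 x 50 x 3 mm, fixed on the floor of one compartment of the fixed cream tray (319 x 209 mm, rim 55 mm high, partitions 44 mm). From the pad's centre its walls stand at least 44 mm off along x, 47 mm along y. Origin: centre of its underside, 3 mm above the worktop; its top is 3 mm higher. x: along the tray's long side (roughly the robot's left-right), y: short side, z up
- pad_yellow: yellow pad, 50 x 50 x 3 mm, fixed on the floor of one compartment of the fixed cream tray (319 x 209 mm, rim 55 mm high, partitions 44 mm). From the pad's centre its walls stand at least 44 mm off along x, 47 mm along y. Origin: centre of its underside, 3 mm above the worktop; its top is 3 mm higher. x: along the tray's long side (roughly the robot's left-right), y: short side, z up
- motor: small motor, standing shaft up: black cylinder 28 mm across and 24 mm high with a gold band near its foot, a silvery shaft 3 mm thick on top, 36 mm high in all. Origin: centre of its underside; z up. Loose, on the worktop. (Keep clear: behind the parts a riser 100 mm high, with a unit up to 370 mm on it, juts forward to x 0.59, y -0.22; the two machines at the left are 0.25 m high.)
- gear: orange printed gear lying flat, hub up: toothed disc 50 mm across and 9 mm thick; on its middle a round hub 16 mm across that rises to 15 mm, good to grip. Origin: centre of its underside; z up. Loose, on the worktop.
- bearing: the smaller of two ball bearings, lying flat: light-grey ring with a black seal round a small hole, 26 mm across, 8 mm high. Origin: centre of its underside; z up. Loose, on the worktop.
- short_profile: the shorter of two offcuts of square aluminium profile, silver with black slots: 60 mm long (along its own y), 20 mm wide (x) and 20 mm high (z), lying flat. Origin: centre of its underside; z up. Loose, on the worktop.
- long_profile: the longer of two offcuts of square aluminium profile, silver with black slots: 80 mm long (along its own y), 20 mm wide (x) and 20 mm high (z), lying flat. Origin: centre of its underside; z up. Loose, on the worktop. A look-alike that does not belong in the kit
- big_bearing: the larger of two ball bearings, lying flat: steel ring with a black seal round a hole, 47 mm across, 14 mm high. Origin: centre of its underside; z up. Loose, on the worktop. A look-alike that does not belong in the kit

How it is judged:
At the end, for the whole second after the job is handed in: Motor on the red, gear on the blue, small bearing on the green, short profile on the yellow pad, each within 15 mm of the pad's centre, same way up as at the start (within 0.15 rad), released and at rest; long profile and large bearing at rest within 30 mm of where they started (horizontal distance between motor and pad_red below 0.015 m and z of motor in the frame of pad_red between -0.001 and 0.007 m and angle between each of motor, gear, bearing, short_profile's own z axis and vertical below 0.15 rad and linear speed of each of motor, gear, bearing, short_profile, long_profile, big_bearing below 0.02 m/s and angular speed of each of motor, gear, bearing, short_profile below 0.2 rad/s and horizontal distance between gear and pad_blue below 0.015 m and z of gear in the frame of pad_blue between -0.001 and 0.007 m and horizontal distance between bearing and pad_green below 0.015 m and z of bearing in the frame of pad_green between -0.001 and 0.007 m and horizontal distance between short_profile and pad_yellow below 0.015 m and z of short_profile in the frame of pad_yellow between -0.001 and 0.007 m and distance of each of long_profile, big_bearing from where it was at the start of the episode below 0.03 m); the robot touches nothing.
It also fails if it takes over 128 s, if anything falls off the work surface, if the arm or the gripper's body presses on something with over 40 N, if the wrist force passes 120 N, or if a joint passes its speed limit or range.

## Working session

There is one attempt and no reset: what is moved stays moved. The work goes in short steps, each a Python script; the robot and the scene stay as the last script left them, time stands still between calls to the robot, and variables do not carry over. Pictures are saved under pics/ and viewed, at most 14 in all, crops included, and the job is handed in when it is done.

```bash
ls; mkdir -p pics
python3 - <<'E'
from rig import arm, cams, eoat, finish_job
import cv2, numpy as np
np.set_printoptions(precision=4,suppress=True)
for n in("scene","top"):
    cv2.imwrite(f"pics/{n}0.png",cams.camera(n)[:,:,::-1]); p=cams.camera_params(n); print(n,p)
print(arm.sense())
E
```

```text
pics
rig.py
scene {'K': array([[428.181 ,   0.    , 248.5808],
       [  0.    , 428.181 , 196.0471],
       [  0.    ,   0.    ,   1.    ]]), 'position': array([0.06  , 0.7168, 1.0769]), 'rotation': array([[-0.874 , -0.3621,  0.3241],
       [-0.4859,  0.659 , -0.5741],
       [-0.0057, -0.6592, -0.7519]])}
top {'K': array([[361.6424,   0.    , 256.2797],
       [  0.    , 361.6424, 185.5629],
       [  0.    ,   0.    ,   1.    ]]), 'position': array([ 0.4685, -0.0576,  0.9796]), 'rotation': array([[-0.0279, -0.998 ,  0.0565],
       [-0.9994,  0.0289,  0.0181],
       [-0.0197, -0.0559, -0.9982]])}
{'time_s': 0.1, 'joint_pos': array([ 1.1891,  0.4694, -0.0486,  1.5336,  0.0241,  1.141 , -0.0823]), 'qd': array([-0.0009, -0.0006,  0.0021, -0.003 ,  0.0001,  0.0001, -0.0031]), 'joint_efforts': array([  0.0006, -51.1512,  -0.047 , -23.839 ,   0.0107,   0.0043,
        -0.    ]), 'position': array([ 0.2331, -0.6329,  0.2384]), 'tcp_rot': array([[ 0.9384,  0.3456, -0.0007],
       [ 0.3456, -0.9384,  0.0017],
       [-0.0001, -0.0018, -1.    ]]), 'wrist_force': array([ 0.1008, -0.0863,  0.7526]), 'ft_torque': array([-0.0446,  0.0395, -0.0117]), 'gripper_force': 0.0, 'finger_gap': 0.08528499796702423}
```

View pics/top0.png

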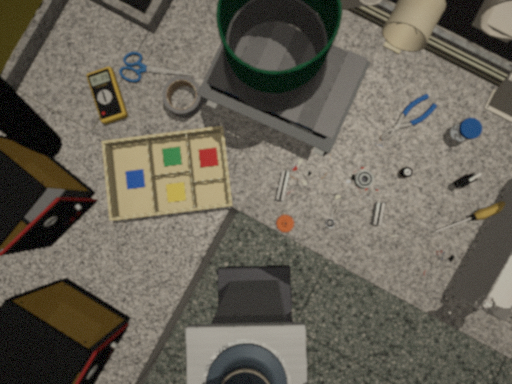

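View pics/scene0.png

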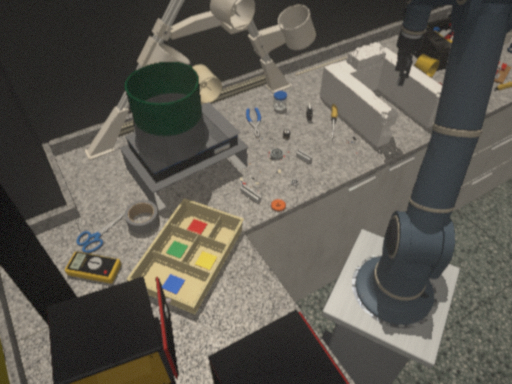

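The top view shows the tray with blue (135,179), green (172,156), red (208,157) and yellow (177,191). The gear is at (285,224), the profiles at (283,185) and (377,213), the big bearing at (363,180), the motor at (406,172) and probably the small bearing at (330,222). I'll zoom in next.

Run:
```python
import cv2
t=cv2.imread("pics/top0.png")
cv2.imwrite("pics/parts.png",cv2.resize(t[140:240,265:425],None,fx=5,fy=5,interpolation=cv2.INTER_CUBIC))
cv2.imwrite("pics/tray.png",cv2.resize(t[120:225,95:240],None,fx=5,fy=5,interpolation=cv2.INTER_CUBIC))
```

```text
(no output)
```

View pics/parts.png

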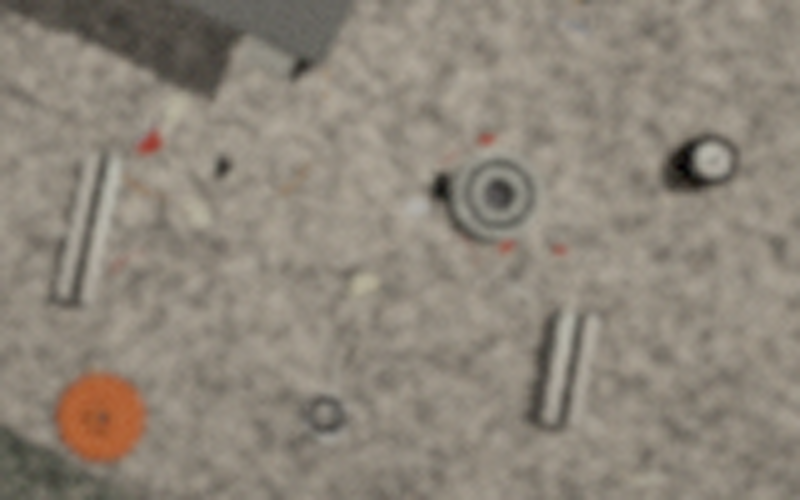

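View pics/tray.png

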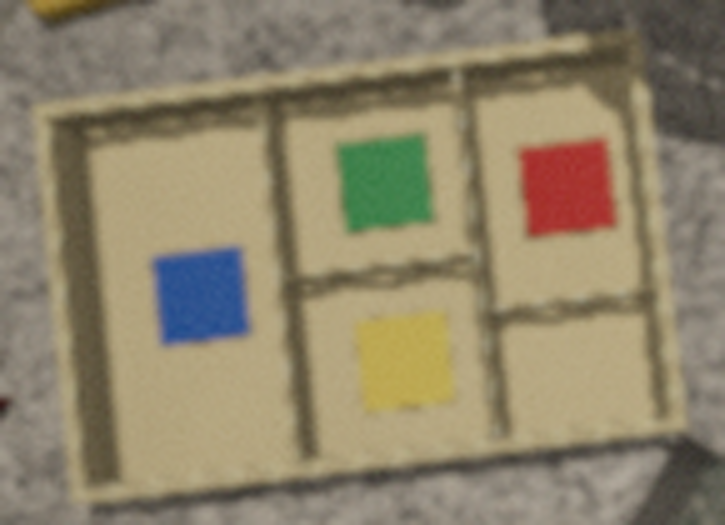

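```bash
cat > vis.py <<'E'
import cv2, numpy as np
from rig import arm, cams, eoat, finish_job
P={n:cams.camera_params(n) for n in("top","scene")}
def ray(n,uv,z):
    p=P[n]; d=p["rotation"]@np.linalg.inv(p["K"])@[uv[0],uv[1],1]
    return (p["position"]+d*(z-p["position"][2])/d[2])[:2]
def proj(n,X):
    p=P[n]; c=(np.atleast_2d(X)-p["position"])@p["rotation"]@p["K"].T
    return c[:,:2]/c[:,2:]
def blob(im,hue,near=None):
    h=cv2.cvtColor(im,cv2.COLOR_BGR2HSV)
    m=((abs(h[...,0].astype(int)-hue+90)%180-90).__abs__()<9)&(h[...,1]>120)&(h[...,2]>60)
    # wrap-safe hue distance
    d=np.abs((h[...,0].astype(int)-hue+90)%180-90); m=(d<9)&(h[...,1]>120)&(h[...,2]>60)
    N,l,s,c=cv2.connectedComponentsWithStats(m.astype(np.uint8))
    k=[i for i in range(1,N) if s[i,4]>40]
    if near is not None: i=min(k,key=lambda i:np.hypot(*(c[i]-near)))
    return c[i],s[i]
E
cat > m.py <<'E'
from vis import *
im={n:cv2.imread(f"pics/{n}0.png") for n in P}
seeds={"blue":((135,179),(173,284)),"green":((172,156),(177,248)),"red":((208,157),(198,227)),"yellow":((177,191),(206,259)),"gear":((285,224),(278,205))}
for k,s in seeds.items():
    for n,q in zip(("top","scene"),s):
        hue=int(cv2.cvtColor(im[n],cv2.COLOR_BGR2HSV)[q[1],q[0],0])
        c,st=blob(im[n],hue,q); print(k,n,hue,c.round(1),st,ray(n,c,.009 if k=="gear" else .006).round(4))
f=lambda x,y:(265+(x+.5)/5-.5,140+(y+.5)/5-.5)
print("motor",ray("top",f(712,160),.024),ray("top",f(691,164),0))
print("bearing",ray("top",f(326,414),.006)); print("big",ray("top",f(496,197),.014))
for a in [(578,315),(557,425),(105,155),(75,302)]: print(ray("top",f(*a),.02))
t=im["scene"]; cv2.imwrite("pics/sc_parts.png",cv2.resize(t[115:220,225:335],None,fx=6,fy=5.7,interpolation=cv2.INTER_CUBIC)) if 0 else cv2.imwrite("pics/sc_parts.png",cv2.resize(t[120:216,230:330],None,fx=6,fy=6,interpolation=cv2.INTER_CUBIC))
E
python3 m.py
```

```text
blue top 108 [134.8 178.8] [127 170  17  18 256] [0.5515 0.2896]
blue scene 110 [172.8 283.8] [162 276  21  17 211] [0.5488 0.2901]
green top 66 [171.4 156.1] [164 149  16  16 214] [0.6105 0.1887]Traceback (most recent call last):
  File "m.py", line 7, in <module>
    c,st=blob(im[n],hue,q); print(k,n,hue,c.round(1),st,ray(n,c,.009 if k=="gear" else .006).round(4))
         ~~~~^^^^^^^^^^^^^
  File "vis.py", line 17, in blob
    if near is not None: i=min(k,key=lambda i:np.hypot(*(c[i]-near)))
                           ~~~^^^^^^^^^^^^^^^^^^^^^^^^^^^^^^^^^^^^^^^
ValueError: min() iterable argument is empty
```

```bash
python3 - <<'E'
s=open('vis.py').read()
i=s.index("    m=(("); j=s.index("    d=np.abs"); s=s[:i]+s[j:]
s=s.replace("s[i,1]>120","").replace("h[...,1]>120","h[...,1]>90")
open('vis.py','w').write(s)
E
sed -i 's/hue=int(.*/hue=int(np.median(cv2.cvtColor(im[n],cv2.COLOR_BGR2HSV)[q[1]-2:q[1]+3,q[0]-2:q[0]+3,0]))/' m.py
python3 m.py
```

```text
blue top 108 [134.8 178.7] [126 170  18  18 273] [0.5518 0.2895]
blue scene 110 [172.7 283.7] [162 275  22  18 238] [0.5494 0.2901]
green top 66 [171.6 156.2] [163 148  18  18 260] [0.6103 0.1884]
green scene 64 [176.7 249.1] [167 242  20  15 182] [0.6077 0.1882]
red top 1 [208.  157.1] [199 148  19  19 311] [0.6047 0.089 ]
red scene 2 [196.7 226.4] [187 219  20  16 196] [0.6027 0.0878]
yellow top 24 [175.4 191.8] [165 182  21  21 368] [0.513  0.1793]
yellow scene 25 [205.5 259.9] [194 250  25  21 335] [0.5112 0.1786]
gear top 11 [284.7 223.1] [276 214  18  19 259] [ 0.421  -0.1131]
gear scene 10 [277.9 204.6] [271 199  15  12 150] [ 0.4185 -0.1122]
motor [ 0.54784708 -0.43775437] [ 0.54801083 -0.43595789]
bearing [ 0.41938857 -0.23351624]
big [ 0.53232267 -0.32670619]
[ 0.46841425 -0.36518926]
[ 0.41108676 -0.35153314]
[ 0.56037879 -0.11928581]
[ 0.48271645 -0.10088861]
```

View pics/sc_parts.png

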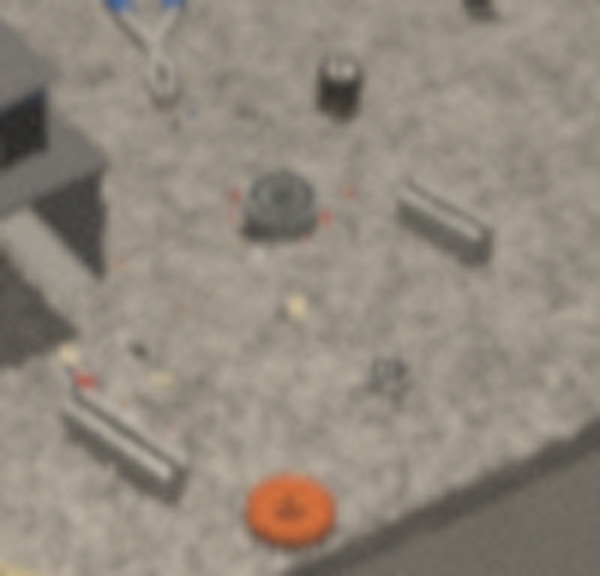

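Both cameras agree within about 2.5 mm. In the scene crop the bearing is at (390,378), the motor at (340,85) and the short profile runs (405,190)–(488,240). I'll overlay projected models on both views to check.

```bash
cat > ov.py <<'E'
from vis import *
def circ(x,y,r,z): a=np.linspace(0,2*np.pi,40); return np.c_[x+r*np.cos(a),y+r*np.sin(a),0*a+z]
def rect(x,y,w,l,th,z):
    s=np.array([[-w,-l],[w,-l],[w,l],[-w,l],[-w,-l]])/2; c,q=np.cos(th),np.sin(th)
    return np.c_[x+c*s[:,0]-q*s[:,1],y+q*s[:,0]+c*s[:,1],0*s[:,0]+z]
def overlay(files,est,out,crops,f=6):
    o=[]
    for n in files:
        x0,y0,w,h=crops[n]; t=cv2.resize(cv2.imread(files[n])[y0:y0+h,x0:x0+w],None,fx=f,fy=f,interpolation=cv2.INTER_CUBIC)
        for X in est:
            uv=(proj(n,X)-[x0,y0]+.5)*f-.5
            cv2.polylines(t,[np.round(uv).astype(int)],False,(0,255,0),1)
        o.append(t)
    H=max(t.shape[0] for t in o)
    cv2.imwrite(out,np.hstack([cv2.copyMakeBorder(t,0,H-t.shape[0],0,0,0) for t in o]))
E
python3 - <<'E'
from ov import *
th=np.arctan2(.0137,-.0573)-np.pi/2
est=[circ(.547,-.4365,.014,.024),circ(.547,-.4365,.014,0),circ(.4195,-.2335,.013,.008),rect(.439,-.358,.02,.06,th,.02),rect(.439,-.358,.02,.06,th,0)]
est+=[circ(.42,-.1127,.025,.009)]
fs={n:f"pics/{n}0.png" for n in P}
overlay(fs,est,"pics/ov1.png",{"top":(318,160,97,73),"scene":(262,120,55,73)},5)
E
```

```text
(no output)
```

View pics/ov1.png

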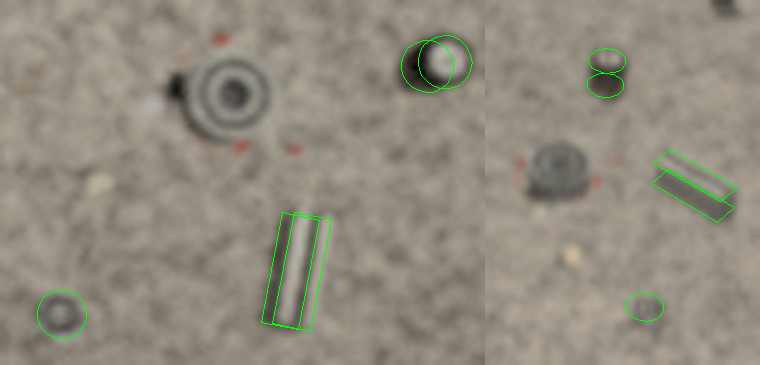

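The models fit in both views: the bearing, motor and short profile outlines lie on the parts. Next I check reachability and take a closer look at the machines beside the tray.

```bash
cat > job.py <<'E'
from vis import *
def R(a): c,s=np.cos(a),np.sin(a); return np.array([[-s,c,0],[c,s,0],[0,0,-1.]])
TA=-1.476
PAD={"motor":(.6037,.0884),"gear":(.5506,.2898),"bearing":(.609,.1883),"profile":(.5121,.179)}
# x,y,yaw,pick TCP z,pre-opening
PART={"profile":(.439,-.358,1.336-np.pi,.010,.045),"bearing":(.4195,-.2335,TA,.006,.042),
      "motor":(.547,-.4365,TA,.013,.050),"gear":(.4198,-.1127,TA,.013,.028)}
E
python3 - <<'E'
from job import *
for k,(x,y,a,z,o) in PART.items():
    for X,Y,A in((x,y,a),(*PAD[k],TA)):
        for Z in(z,.12,.2):
            q=arm.inverse_kinematics([X,Y,Z],R(A)); print(k,Z,None if q is None else np.round(q,2))
a=cv2.imread("pics/top0.png")[130:350,0:150]; b=cv2.imread("pics/scene0.png")[220:384,20:250]
a=cv2.resize(a,None,fx=2.2,fy=2.2,interpolation=cv2.INTER_CUBIC);b=cv2.resize(b,None,fx=2,fy=2,interpolation=cv2.INTER_CUBIC)
b=cv2.copyMakeBorder(b,0,a.shape[0]-b.shape[0],0,0,0)
c=np.hstack([a,b]); print(c.shape); cv2.imwrite("pics/mach.png",np.clip(c*1.6,0,255).astype(np.uint8)[:, :800])
E
```

```text
profile 0.01 [ 0.62  0.59 -0.02  1.97  0.02  0.58 -1.21]
profile 0.12 [ 0.64  0.43 -0.04  1.91  0.02  0.8  -1.22]
profile 0.2 [ 0.65  0.33 -0.05  1.84  0.02  0.97 -1.22]
profile 0.01 [-0.09  0.61 -0.42  2.01  0.42  0.61 -2.27]
profile 0.12 [ 0.1   0.48 -0.67  1.94  0.39  0.85 -2.25]
profile 0.2 [ 0.23  0.41 -0.82  1.86  0.35  1.02 -2.21]
bearing 0.006 [ 0.53  0.51 -0.14  2.16  0.15  0.47 -1.2 ]
bearing 0.12 [ 0.6   0.32 -0.21  2.1   0.1   0.74 -1.15]
bearing 0.2 [ 0.62  0.21 -0.23  2.02  0.06  0.92 -1.12]
bearing 0.006 [-0.09  0.71 -0.39  1.78  0.38  0.72 -2.16]
bearing 0.12 [ 0.05  0.6  -0.59  1.72  0.4   0.95 -2.17]
bearing 0.2 [ 0.14  0.55 -0.73  1.64  0.4   1.11 -2.17]
motor 0.013 [ 0.65  0.74 -0.06  1.63  0.06  0.77 -0.91]
motor 0.12 [ 0.66  0.62 -0.07  1.58  0.05  0.95 -0.9 ]
motor 0.2 [ 0.66  0.54 -0.07  1.51  0.04  1.09 -0.9 ]
motor 0.013 [ 0.06  0.67 -0.38  1.85  0.36  0.7  -2.  ]
motor 0.12 [ 0.17  0.55 -0.53  1.78  0.34  0.9  -1.98]
motor 0.2 [ 0.24  0.47 -0.62  1.71  0.31  1.06 -1.96]
gear 0.013 [ 0.33  0.46 -0.2   2.26  0.21  0.44 -1.51]
gear 0.12 [ 0.47  0.26 -0.35  2.19  0.14  0.71 -1.45]
gear 0.2 [ 0.53  0.14 -0.4   2.1   0.07  0.91 -1.38]
gear 0.013 [-0.19  0.71 -0.51  1.81  0.48  0.75 -2.43]
gear 0.12 [-0.03  0.62 -0.75  1.75  0.5   0.97 -2.45]
gear 0.2 [ 0.07  0.58 -0.9   1.67  0.49  1.13 -2.44]
(484, 790, 3)
```

View pics/mach.png

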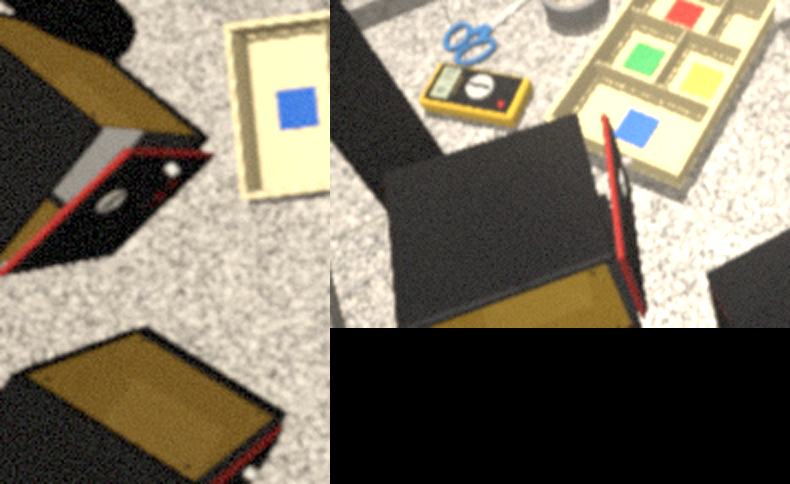

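Run:
```python
from vis import *
M={n:P[n]["K"]@np.c_[P[n]["rotation"].T,-P[n]["rotation"].T@P[n]["position"]] for n in P}
for a,b in(((96,200),(157.5,277.5)),((129,318),(210,355)),):
    X=cv2.triangulatePoints(M["top"],M["scene"],np.float64(a),np.float64(b))[:,0]; print(X[:3]/X[3], ray("top",a,.25),ray("scene",b,.25))
for p in((2,253),(11,300)): print(ray("top",p,.25))
# joints-free clearance: blue pad
```

```text
[0.51351186 0.34365131 0.14417984] [0.48983091 0.28240979] [0.47636222 0.3907697 ]
[0.27760843 0.37423633 0.04278558] [0.25276367 0.21672148] [0.28284462 0.47961413]
[0.38781438 0.47498278]
[0.29354808 0.45549786]
```

Run:
```python
from vis import *
M={n:P[n]["K"]@np.c_[P[n]["rotation"].T,-P[n]["rotation"].T@P[n]["position"]] for n in P}
for a,b in(((56.8,198.2),(157.5,277.5)),):
    X=cv2.triangulatePoints(M["top"],M["scene"],np.float64(a),np.float64(b))[:,0]; print(X[:3]/X[3], ray("top",a,.25),ray("scene",b,.25))
for a in ((96,200),(50,245)): print(ray("top",a,0.),ray("top",a,.02))
a=(129,318);print(ray("top",a,0))
```

```text
[0.49409837 0.37927148 0.21930071] [0.49577499 0.36302238] [0.47636222 0.3907697 ]
[0.49714115 0.39892775] [0.49655633 0.38960631]
[0.37838687 0.52543159] [0.38022667 0.5135273 ]
[0.17883839 0.3107301 ]
```

The door edge of the near machine stands at about (0.495, 0.385), clear of the hand over the blue pad. I'll do the profile first.

```bash
cat > job.py <<'E'
from vis import *
np.set_printoptions(precision=4,suppress=True)
def R(a): c,s=np.cos(a),np.sin(a); return np.array([[-s,c,0],[c,s,0],[0,0,-1.]])
TA=1.666; H=.17; VIA=(.46,-.03,H)
PAD={"motor":(.6037,.0884),"gear":(.5506,.2898),"bearing":(.609,.1883),"profile":(.5121,.179)}
# x,y,yaw,pick TCP z,pre-opening,grip N
PART={"profile":(.439,-.358,1.336,.010,.045,40),"bearing":(.4195,-.2335,1.5,.005,.042,40),
      "motor":(.547,-.4365,1.4,.013,.050,40),"gear":(.4198,-.1127,TA,.012,.028,40)}
def pick(k,backoff=.001):
    x,y,a,z,o,N=PART[k]
    eoat.command_gripper(o)
    arm.move_l([x,y,.07],R(a),feed=.25)
    arm.move_l([x,y,z+.015],feed=.12)
    hit=arm.move_l([x,y,z],feed=.03,until_force=5)
    zc=arm.sense()["position"][2]
    if hit: arm.move_l([x,y,zc+backoff],feed=.02)
    zp=arm.sense()["position"][2]
    eoat.command_gripper(0.,N); s=arm.sense(); print(k,"hit",hit,zc,"gap",s["finger_gap"],s["gripper_force"])
    arm.move_l([x,y,H],feed=.2); s=arm.sense(); print("lifted gap",s["finger_gap"],s["gripper_force"],"zp",zp,"t",s["time_s"])
    return zp
def place(k,zp,extra=.014):
    x,y=PAD[k]; 
    arm.move_l(VIA,R(TA),feed=.25); arm.move_l([x,y,H],feed=.25)
    arm.move_l([x,y,zp+.006+.012],feed=.15)
    hit=arm.move_l([x,y,zp+.003],feed=.025,until_force=4); s=arm.sense()
    print("placed",hit,s["position"],"expected z",zp+.006,"gap",s["finger_gap"])
    eoat.command_gripper(s["finger_gap"]+extra); arm.move_l([x,y,H],feed=.2); print("t",arm.sense()["time_s"])
E
python3 - <<'E'
from job import *
x,y,a=PART["profile"][:3]
arm.movep([x,y,H],R(a)); print(arm.sense()["joint_pos"],arm.sense()["time_s"])
zp=pick("profile"); place("profile",zp)
cv2.imwrite("pics/top1.png",cams.camera("top")[:,:,::-1])
E
```

```text
[ 1.1178  0.4463 -0.6609  1.8407  0.3287  0.9657  1.6483] 1.625
profile hit False 0.00988183129529293 gap 0.01869441565203472 40.06130576133728
lifted gap 0.019204400774531418 39.78799045085907 zp 0.00988183129529293 t 5.1167
placed True [0.5122 0.1789 0.0163] expected z 0.015881831295292928 gap 0.019167231321215086
t 10.3917
```

```bash
sed -i 's/; print("t",arm/; arm.move_l(VIA,feed=.25); print("t",arm/' job.py
python3 - <<'E'
from job import *
zp=pick("bearing"); 
if arm.sense()["finger_gap"]>.02: place("bearing",zp)
cv2.imwrite("pics/top2.png",cams.camera("top")[:,:,::-1])
E
```

```text
bearing hit True 0.0062860136610304925 gap 0.023375424354581096 41.08664190764655
lifted gap 0.023220732246059306 39.22616514103083 zp 0.007152122585488172 t 15.1583
placed True [0.6092 0.1883 0.0142] expected z 0.013152122585488172 gap 0.02354042785457981
t 21.3833
```

Run:
```python
from job import *
x,y,a=PART["motor"][:3]
eoat.command_gripper(.05); arm.move_l([.47,-.3,H],R(a),feed=.25); arm.move_l([x,y,H],feed=.25)
zp=pick("motor"); arm.move_l([.46,-.3,H],feed=.25)
if arm.sense()["finger_gap"]>.02: place("motor",zp)
from ov import *
cv2.imwrite("pics/top3.png",cams.camera("top")[:,:,::-1])
overlay({"top":"pics/top3.png"},[circ(*PAD["motor"],.014,.030),circ(*PAD["bearing"],.013,.014),rect(*PAD["profile"],.02,.06,TA,.026)],"pics/chk3.png",{"top":(100,125,140,100)},5)
```

```text
motor hit False 0.012906807100693207 gap 0.026376702800344445 39.45055603981018
lifted gap 0.026540992396488175 39.37266826629639 zp 0.012906807100693207 t 26.9
placed True [0.6038 0.0883 0.0194] expected z 0.01890680710069321 gap 0.026495790843461955
t 33.4833
```

View pics/chk3.png

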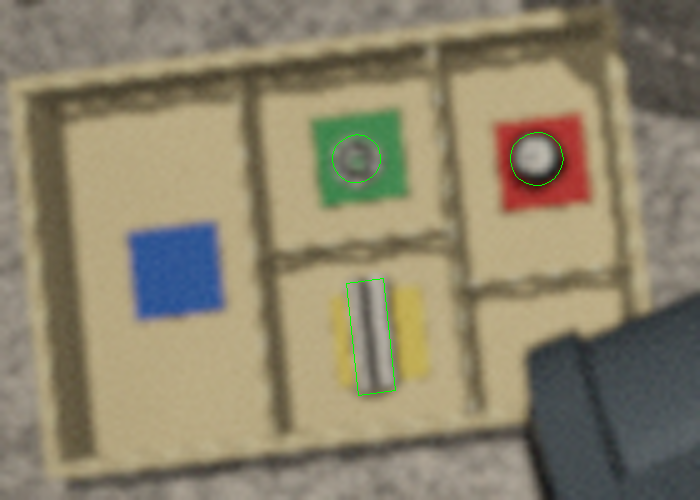

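Bearing (356,158), motor (537,158) and profile (371,336) sit centred on their pads once parallax is allowed for. Now the gear.

Run:
```python
from job import *
zp=pick("gear",.0007)
if arm.sense()["finger_gap"]>.011: place("gear",zp)
arm.movep([.46,-.2,.25],R(1.5))
from ov import *
for n in P: cv2.imwrite(f"pics/{n}4.png",cams.camera(n)[:,:,::-1])
g=PAD["gear"]
overlay({n:f"pics/{n}4.png" for n in P},[circ(*g,.025,.015),circ(*PAD["motor"],.014,.030),circ(*PAD["bearing"],.013,.014),rect(*PAD["profile"],.02,.06,TA,.026)],"pics/chk4.png",{"top":(100,125,120,100),"scene":(140,205,78,100)},4)
```

```text
gear hit True 0.016747998427638168 gap 0.012860393118212729 39.185106894001365
lifted gap 0.013009375017397688 39.00239364942536 zp 0.017320258248520792 t 36.875
placed True [0.5507 0.2897 0.0236] expected z 0.02332025824852079 gap 0.012986468010653299
t 43.0833
```

View pics/chk4.png

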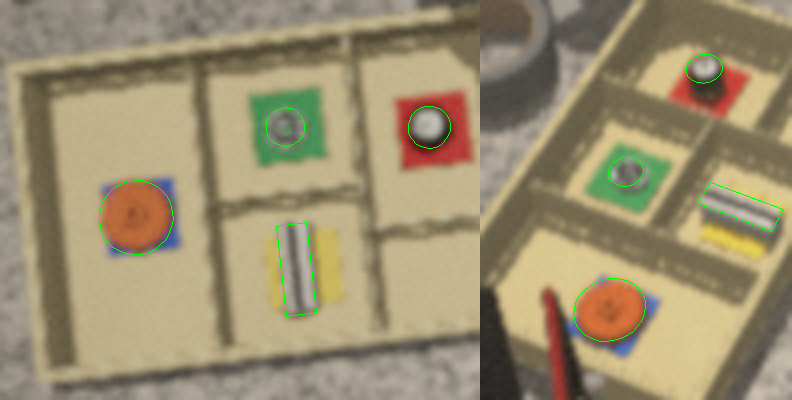

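View pics/top4.png

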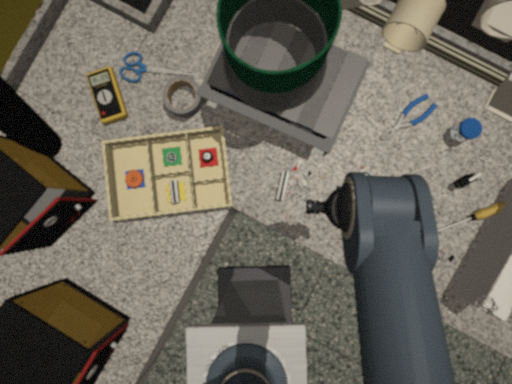

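All four parts lie flat and centred on their pads in both views. The long profile is still at (283,185), and nothing passed near the big bearing.

```bash
python3 -c "
from rig import arm, cams, eoat, finish_job
print(finish_job())"
```

```text
the job is handed in; nothing more can be done
None
```

I handed in the kit: the motor is on the red pad, the gear on blue, the small bearing on green and the short profile on yellow, all centred in the final pictures; the long profile is where it was, and the big bearing was hidden by the arm in the last top view but no move touched it.

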